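# Lock the dicer's blade cassette with its ball-lock pin

## Task

The vegetable dicer has been washed: gently push its green blade cassette fully home, then take the ball-lock pin from its wooden stand with its red side button squeezed in, feel lightly for the bracket's hole (it is not exactly where the drawing puts it) and push the pin through all the aligned holes until its collar sits flush on the bracket. Let go so that the button springs out and the pin is locked, and leave the things around it alone.

Things in the scene. Friction and masses are not known exactly. Their poses are not given: they have to be found in the camera images.
- dicer: Vegetable dicer, fixed; white foot tray 250 x 160 mm. Origin: centre of the tray's underside, on the worktop; x runs from the push-tab end to the bracket end, y to its left, z up. On the tray is a metal bed with white side walls 82 mm high that guide the green cassette; at the +x end a steel bracket. Over 30 N by the pin, or 40 N by the robot, on the dicer is rough.
- bed_nominal (a point): Point fixed to the tray, [0, 0, 28] mm from its origin: centre of the bed's top if it were bolted exactly central. The bed is bolted through slots, so bed, bracket and cassette together sit up to 6 mm off along the dicer's x and, separately, up to 6 mm off along its y; they stay firmly there. This offset is NOT in any reported pose: find it by feel or sight.
- bracket_nominal (a point): Fixed to the tray at [60, 0, 88] mm: where the mouth of the bracket's hole (centre, on the top face) would be with the bed central. The height is true; in x and y see bed_nominal. The bracket is two level steel plates, 56 x 64 mm, 10 mm thick, tops 88 and 60 mm above the worktop, each with a sharp-edged round 18 mm through hole, in line.
- cassette (a joint): How far the green blade cassette still stands out, m: 0 = fully home at its stop, 0.03 to 0.055 at the start. It slides along the dicer's +x to go home (friction 2.5 N) and stays where left. Its metal tongue (10 mm thick, top 74 mm above the worktop) runs between the bracket's plates; the 20 mm hole in it is in line with theirs only when home.
- tab_nominal (a point): Fixed to the tray at [-85, 0, 90] mm: where the outer (-x) face of the cassette's upright green push tab would be, once home, with the bed central (see bed_nominal). While the cassette stands out, the tab is that much further along -x. The tab is 64 mm wide in y, 8 mm thick, from 52 to 102 mm above the worktop.
- pin: Ball-lock pin, upright in its stand at the start, about 0.13 kg. Origin on its axis at the underside of the steel collar (33 mm in diameter, 5 mm thick). Above the collar a black head, 36 mm in x, 32 mm in y, 44 mm tall, with a round red button on its +y side; below it a 16 mm steel shank. z points up, away from the nose.
- pin_grip (a point): Centre of the pin's black head, 27 mm above the collar's underside; axes as the pin's. The button (14 mm in diameter, centred at this height) stands out 5 mm from the +y face: gripping the head across its y faces (37 mm over the button, 32 mm when it is flush) squeezes it in; gripping across x does not.
- pin_nose (a point): Tip of the pin's nose, on its axis, 56 mm below the collar's underside; axes as the pin's. The nose is flat, 12 mm in diameter, with a 2 mm 45-degree chamfer up to the 16 mm shank, so it finds the hole only within about 3 mm. Two locking balls on the shank's +x and -x sides, 13 mm above the tip, are 22 mm across when out; they pass the holes only with the button in.
- pin_button (a joint): Travel of the pin's red button, m: 0 = out (balls out, locking), 0.005 = flush with the head (balls inside the shank, from about 0.0042). Spring: about 3 N to start, 8 N at flush. While a hole holds the balls in, the button stays in.
- pin_stand: Dark wooden pin stand: a block 58 x 58 mm, 66 mm tall, with a 27 mm bore, on an 84 mm square foot; fixed. Origin at the centre of its underside. The pin hangs in it by its collar.
- apple: Red apple, 77 mm, on the worktop to the left of the dicer; leave it alone. Origin at the centre of its underside.
- salt: Salt shaker with a light grey cap, 44 mm wide, 90 mm tall, to the left; leave it alone. Origin at the centre of its underside.
- tin: Small white tin, 57 mm wide, 72 mm tall, to the right of the dicer; leave it alone. Origin at the centre of its underside.
- honey_jar: Jar with a dark lid, 65 mm wide, 86 mm tall, far left; leave it alone. Origin at the centre of its underside.
- mug: Dark and cream mug with a handle, 94 mm tall, near left; leave it alone. Origin at the centre of its underside.
- lemon: Yellow lemon, 83 x 58 mm, on the wooden board at the right; leave it alone. Origin at the centre of its underside.
- brush: Purple dish brush, 270 mm long, lying near the robot on the left; leave it alone. Origin at the centre of its underside.
There are look-alikes about, which are no part of the job. Leave any turquoise look-alike of the pin alone.

How it is judged:
By the outcome, as a careful person would: the job done as asked, in the order asked, and still so for the second after the job is handed in, with the robot touching nothing.
It also fails if it takes over 72 s, if anything falls off the work surface, if the arm or the gripper's body presses on something with over 40 N, if the wrist force passes 120 N, or if a joint passes its speed limit or range.

## Robot

A 7-joint arm with a two-finger parallel gripper is mounted at the origin on the work surface; the furniture and walls round the work are solid. World frame = base frame: x ahead of the robot, y to its left, z up, the work surface at z = 0. Lengths are in m, angles in degrees, forces in N, time in s.
With the tool pointing down it reaches from about 0.425 to 0.875 m from the base axis. Payload 9.9 kg.
Tool frame: the origin (TCP) lies between the finger pads; the fingertips stand 22 mm ahead of it and the grasp point (between the pads) lies 3 mm ahead of it (ctrl.tip_extent is the distance from the TCP to the fingertips, in m); z points along the fingers, y is the line along which they close (so a half turn about z gives the same grasp; the last joint's range is limited). The gripper opens to 85 mm and grips with 20 to 120 N. Pads are 22 mm wide; open, the fingers measure 114 mm over their backs; the gripper's body (76 mm by 85 mm) begins 54 mm behind the grasp point. The pads swing forward as they close: fully open they stand 13 mm farther back than shut.
Start: joints at [69.511, 32.985, 1.427, 82.34, -0.859, 64.687, -3.237], TCP at [0.183, -0.65, 0.253] pointing down, gripper open.
Joint ranges: [-157.87, 157.87], [-19.46, 123.44], [-87.15, 90], [11.01, 140.99], [-62.26, 242.26], [9.8, 113.94], [-161.44, 161.44]. Speed limits (degrees/s): [127.2, 127.2, 172.46, 172.46, 180, 180, 180].

## Interface

Orientations are given as a 3x3 rotation matrix whose columns are the frame's x, y, z axes.
In Python, from plant import ctrl gives the robot as it stands.
- The arm moves only by the tool carry_out, never from a script. Its argument "steps" is a list of rows, each a list of 7 numbers: the finger opening in mm, from 0 to 85.4, then the shift along the tool's x, y, z in mm, then the turn, a rotation vector about the tool's x, y, z in degrees. In form: [[hand, x, y, z, rx, ry, rz], ...]. A call has 1 to 20 rows; each row is the pose to reach, as a shift and turn from the pose commanded when the call began, along the tool's axes at that moment; what a row does not reach only later rows make up. A row lasts 1/10 s, in which the tool goes at most 50 mm and 8.59 degrees, less where a joint would pass 70% of its speed; a pose out of reach is approached as far as the arm can. A call with a gripper value outside its range is refused whole. The fingers move at their own pace and stop on an object; the grip force is fixed at half the most. Time passes only in rows, so rows that repeat a pose let the fingers close. It gives the time, the measured TCP pose, the force, the opening and the grip force at its end, in the units of the state.
- ctrl.read_state(): the state, without advancing time (a new reading comes with each control period).
- ctrl.capture(name): name is "scene" or "side" or "wrist"; returns (picture, depth): 480x640x3 uint8, red, green, blue; 480x640 float32, m along the optical axis (not along the pixel's ray), 0 where there is no reading.
- ctrl.get_calibration(name): a dict with "camera_matrix" (3x3 intrinsics, pixels), "k1" (the pictures are not rectified: a ray, as slopes to the right and down, at radius r is drawn at 1 + k1 r^2 times it, then the intrinsics apply), "world_to_cam" (4x4, takes a point from world to camera coordinates). Camera axes: x right, y down, z forward; pixel columns grow to the right and rows downward; lengths in m; the calibration is good to about 2 mm. A picture is of the moment at which its call begins: read the wrist's pose just before it. get_calibration takes no time and is no camera call; for the wrist camera it gives the pose at the moment of the call.
- ctrl.job_done(): hands the job in; it is judged then, once.
The state is a dict: "time": time; "qpos": joint angles; "dq": joint speeds; "effort": joint torques, N m; "tcp_pos": TCP position; "orientation": TCP orientation; "contact_force": force on the tool from outside, world axes, zero at the start; "torque": the same for the moment, N m; "width": finger opening in m; "grip_force": force on a finger pad.
Only numpy, scipy, OpenCV 4.12 (cv2) and the standard library are available. Lean on these libraries where they do the work, as an engineer would, in place of code of your own. Each camera call takes 0.05 s, during which the arm holds its last target. There are 200 camera calls.

## Working session

There is one attempt and no reset: what is moved stays moved. The work goes in short steps, Python scripts to look and compute and a tool call to move; the robot and the scene stay as the last step left them, time stands still between calls to the robot, and variables do not carry over. Pictures are saved under pics/ and viewed, at most 10 in all, crops included, and the job is handed in when it is done.

Besides the shell and the picture viewer there is one more tool, called in YAML: its name, and indented under it one key for each argument. carry_out: Moves the arm, as the interface text tells. Its arguments: {"type":"object","properties":{"steps":{"type":"array"}},"required":["steps"]}

```bash
mkdir -p pics && cat > h.py <<'E'
import numpy as np, cv2
from plant import ctrl
def snap(n,f):
    c=ctrl.get_calibration(n); p,d=ctrl.capture(n)
    np.savez('pics/'+f+'.npz',p=p,d=d,K=c['camera_matrix'],k1=c['k1'],T=c['world_to_cam'])
    cv2.imwrite('pics/'+f+'.png',p[:,:,::-1])
class V:
    def __init__(s,f):
        z=np.load('pics/'+f+'.npz'); s.p,s.d,s.K,s.T,s.k=z['p'],z['d'],z['K'],z['T'],float(z['k1'])
    def ray(s,u,v):
        D=np.array([s.k,0,0,0.]); 
        return cv2.undistortPoints(np.array([[[u,v]]],float),s.K,D)[0,0]
    def at_z(s,u,v,z):
        a=s.ray(u,v); R=s.T[:3,:3]; o=-R.T@s.T[:3,3]; r=R.T@np.array([*a,1]); return o+r*(z-o[2])/r[2]
    def cloud(s):
        vv,uu=np.mgrid[:480,:640]; a=cv2.undistortPoints(np.stack([uu,vv],-1).reshape(-1,1,2).astype(float),s.K,np.array([s.k,0,0,0.])).reshape(480,640,2)
        c=np.concatenate([a,np.ones((480,640,1))],-1)*s.d[...,None]
        return (c-s.T[:3,3])@s.T[:3,:3]
    def proj(s,P):
        return cv2.projectPoints(np.array(P,float).reshape(-1,3),cv2.Rodrigues(s.T[:3,:3])[0],s.T[:3,3],s.K,np.array([s.k,0,0,0.]))[0].reshape(-1,2)
E
python3 - <<'E'
from h import *
for n in('scene','side'): snap(n,n+'0')
a=cv2.imread('pics/scene0.png')
s=ctrl.read_state(); print(s['time'],s['tcp_pos'],s['orientation'],s['contact_force'],s['width'],ctrl.tip_extent)
for n in('scene','side'): print(V(n+'0').T.round(3))
E
```

```text
0.1 [ 0.18241482 -0.64951322  0.25252674] [[ 9.62744588e-01  2.70411951e-01 -4.84639673e-04]
 [ 2.70412371e-01 -9.62743577e-01  1.39828820e-03]
 [-8.84698905e-05 -1.47724696e-03 -9.99998905e-01]] [-0.07280048  0.84067531  0.73861871] 0.08535906202467944 0.022
[[ 0.6   -0.8    0.013 -0.302]
 [-0.524 -0.405 -0.749  0.319]
 [ 0.605  0.443 -0.662  1.271]
 [ 0.     0.     0.     1.   ]]
[[ 0.855 -0.518 -0.022 -0.427]
 [-0.266 -0.402 -0.876  0.191]
 [ 0.445  0.755 -0.481  1.267]
 [ 0.     0.     0.     1.   ]]
```

View pics/scene0.png

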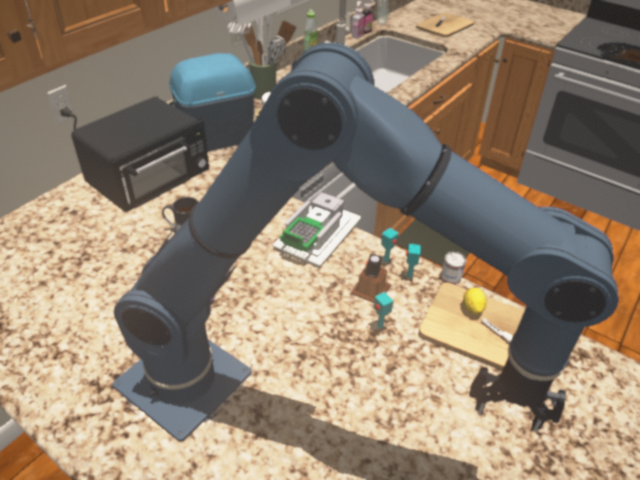

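View pics/side0.png

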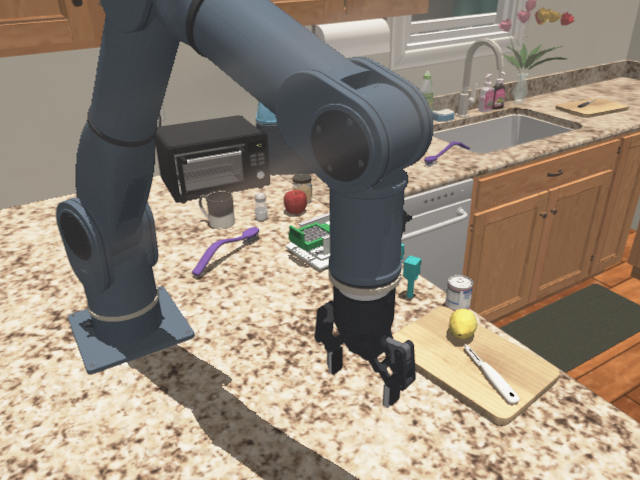

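The scene picture shows the dicer at (318,230), the wooden stand with the black-headed pin at (373,270), and turquoise look-alikes at (389,240), (413,257) and (383,305). The one in the wooden stand with a black head fits the description. I'll confirm it in a crop.

```bash
python3 - <<'E'
from h import *
v=V('scene0'); c=v.p[185:335,250:450,::-1]
cv2.imwrite('pics/c1.png',cv2.resize(c,(800,600),interpolation=cv2.INTER_CUBIC))
C=v.cloud()
for u,w in [(373,258),(373,290),(389,240),(413,257),(383,305),(278,252),(320,262),(360,213),(300,234),(325,203),(318,213)]:
    print(u,w,C[w,u].round(4))
E
```

```text
373 258 [ 0.5065 -0.188   0.1151]
373 290 [ 0.4833 -0.2111  0.031 ]
389 240 [ 0.6159 -0.1726  0.0917]
413 257 [ 0.6009 -0.2561  0.0874]
383 305 [ 0.3914 -0.2894  0.1068]
278 252 [0.4639 0.0947 0.008 ]
320 262 [ 0.4945 -0.0314  0.0189]
360 213 [ 1.2387  0.2859 -0.4321]
300 234 [0.5055 0.0472 0.0725]
325 203 [0.6439 0.062  0.0903]
318 213 [0.6145 0.0653 0.0697]
```

View pics/c1.png

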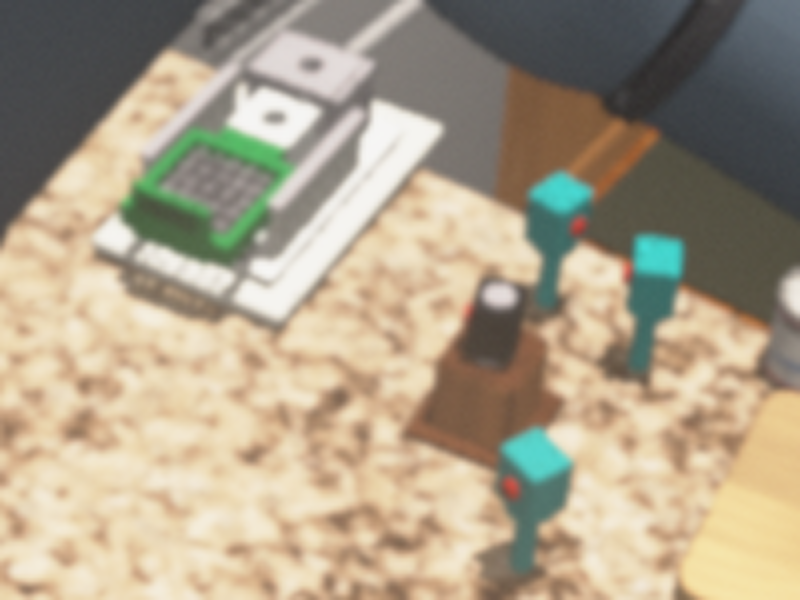

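The crop confirms it: a black head with a red button at its left, in the wooden stand. The bracket hole is at crop (312,64) and the tongue hole at (275,117). Next I compute rough poses and where to put the wrist camera.

```bash
python3 - <<'E'
from h import *
v=V('scene0'); f=lambda x,y,z: v.at_z(250+(x+.5)/4-.5,185+(y+.5)/4-.5,z)
H=f(312,64,.088);T=f(275,117,.074);print('hole',H,'tongue',T,np.linalg.norm(H-T)); d=H-T;print('yaw',np.degrees(np.arctan2(d[1],d[0])))
A=f(278,325,.008);B=f(442,125,.008);L=f(95,245,.008);print(A,B,L);
for d in(B-A,A-L):print(np.linalg.norm(d),np.degrees(np.arctan2(d[1],d[0])))
print('pin top',f(500,295,.066+.049+.003),f(500,295,.115))
print('button',f(468,313,.093))
C=v.cloud()[250:270,362:385].reshape(-1,3);C=C[(C[:,2]>.112)];print(len(C),C.mean(0),C.max(0))
s=ctrl.read_state();R=np.array(s['orientation']);c=ctrl.get_calibration('wrist');W=c['world_to_cam']
print('cam in tool',R.T@(-W[:3,:3].T@W[:3,3]-s['tcp_pos']),'axes',(W[:3,:3]@R).round(3),c['camera_matrix'][0,0])
E
```

```text
hole [0.66034255 0.06428414 0.088     ] tongue [0.60753053 0.05890755 0.074     ] 0.05490006520032927
yaw 5.8130434143961525
[ 0.48981275 -0.0321704   0.008     ] [ 0.74577989 -0.00095652  0.008     ] [0.47592077 0.1219202  0.008     ]
0.25786330336303825 6.952599433710523
0.1547155539891181 -84.8484474036237
pin top [ 0.50507636 -0.1934756   0.118     ] [ 0.50794675 -0.19198169  0.115     ]
button [ 0.50189637 -0.1736312   0.093     ]
122 [ 0.48219281 -0.20383237  0.13899907] [ 0.52834941 -0.17274651  1.08485152]
cam in tool [ 0.06972829 -0.00057905 -0.11961349] axes [[-0.     1.    -0.001]
 [-0.961 -0.001 -0.278]
 [-0.278  0.001  0.961]] 363.2414949875282
```

carry_out:
  steps:
    - [85,515,-480,-80,0,0,10]
    - [85,515,-480,-80,0,0,10]
    - [85,515,-480,-80,0,0,10]
    - [85,515,-480,-80,0,0,10]
    - [85,515,-480,-80,0,0,10]
    - [85,515,-480,-80,0,0,10]
    - [85,515,-480,-80,0,0,10]
    - [85,515,-480,-80,0,0,10]
    - [85,515,-480,-80,0,0,10]
    - [85,515,-480,-80,0,0,10]
    - [85,515,-480,-80,0,0,10]
    - [85,515,-480,-80,0,0,10]
    - [85,515,-480,-80,0,0,10]
    - [85,515,-480,-80,0,0,10]
    - [85,515,-480,-80,0,0,10]
    - [85,515,-480,-80,0,0,10]
    - [85,515,-480,-80,0,0,10]
    - [85,515,-480,-80,0,0,10]
    - [85,515,-480,-80,0,0,10]
    - [85,515,-480,-80,0,0,10]

```text
time: 2.1
tcp_pos: [0.5482, -0.0496, 0.3334]
orientation: [[0.995, 0.097, 0.0], [0.097, -0.995, -0.0], [0.0, 0.0, -1.0]]
contact_force: [-0.1, -0.7, -0.5]
width: 0.085
grip_force: 0.0
```

```bash
python3 - <<'E'
from h import *
snap('wrist','w1'); s=ctrl.read_state(); print(s['time'],s['tcp_pos'],np.array(s['orientation']).round(4),s['contact_force'])
E
```

```text
2.15 [ 0.54828453 -0.04930134  0.33341162] [[ 9.952e-01  9.770e-02  1.000e-04]
 [ 9.770e-02 -9.952e-01 -1.000e-04]
 [ 1.000e-04  2.000e-04 -1.000e+00]] [ 0.69797391 -0.089175   -1.07288249]
```

View pics/w1.png

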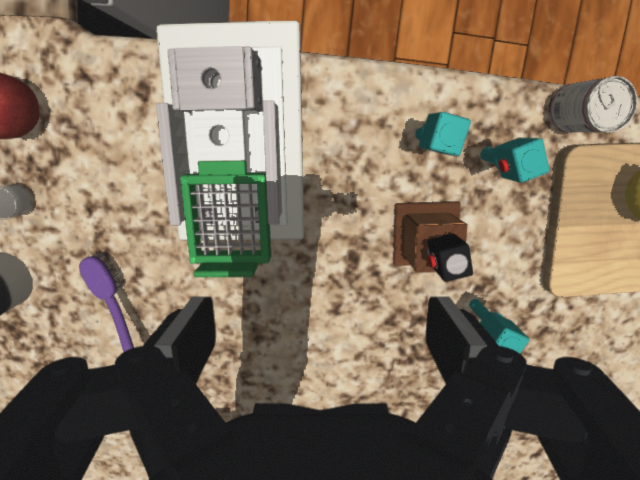

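The wrist view shows the bracket hole near (212,77), the tongue hole near (219,134), the green tab at the bottom near (226,270), the pin head top at (457,264) and its red button at (434,262). I'll enlarge both areas.

```bash
python3 - <<'E'
from h import *
v=V('w1'); p=v.p[:,:,::-1]
a=cv2.resize(p[15:285,145:310],None,fx=2.2,fy=2.2,interpolation=cv2.INTER_CUBIC)
b=cv2.resize(p[190:290,385:485],None,fx=4.2,fy=4.2,interpolation=cv2.INTER_CUBIC)
print(a.shape,b.shape)
o=np.zeros((600,800,3),np.uint8);o[:a.shape[0],:a.shape[1]]=a;o[:b.shape[0],380:800]=b
cv2.imwrite('pics/c2.png',o)
E
```

```text
(594, 363, 3) (420, 420, 3)
```

View pics/c2.png

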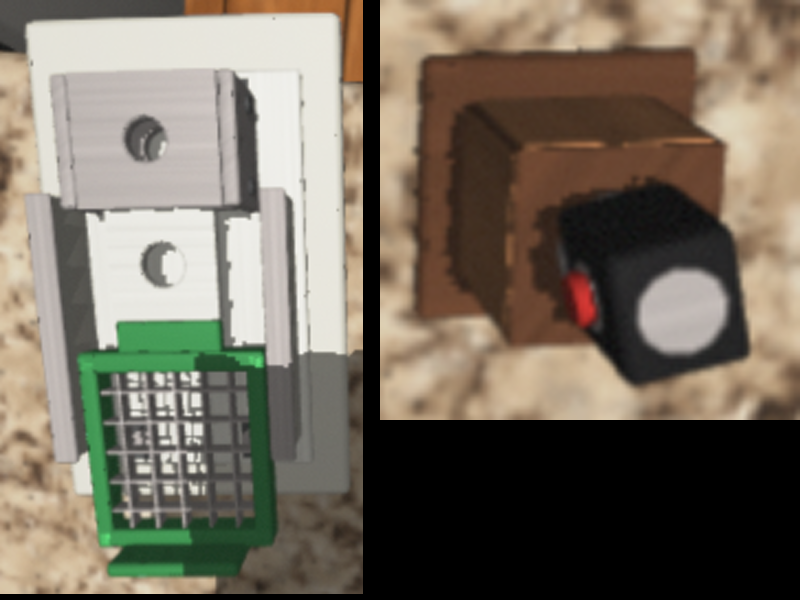

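```bash
cat > m.py <<'E'
from h import *
v=V('w1'); f=lambda x,y,z: v.at_z(145+(x+.5)/2.2-.5,15+(y+.5)/2.2-.5,z)*1e3
g=lambda x,y,z: v.at_z(385+(x-380+.5)/4.2-.5,190+(y+.5)/4.2-.5,z)*1e3
def yaw(d,o=0): return round(float(np.degrees(np.arctan2(d[1],d[0]))+o),2), round(float(np.linalg.norm(d)),1)
H=f(146,139,.088);T=f(163.5,264,.074);print('H',H,'T',T,yaw(H-T))
# tray corners top: tl,tr,br
t=[f(27,21,.008),f(337,14,.008),f(347,492,.008)];print('tray',t,yaw(t[1]-t[0],90),yaw(t[1]-t[2]))
w=[f(27,195,.082),f(58,462,.082),f(285,188,.082),f(298,458,.082)];print('walls',yaw(w[0]-w[1]),yaw(w[2]-w[3]))
q=[f(108,575,.102),f(240,573,.102)];print('tab',q,yaw(q[1]-q[0],90))
q=[f(53,75,.088),f(65,209,.088),f(238,206,.088),f(216,69,.088)];print('brk',yaw(q[0]-q[1]),yaw(q[2]-q[1],90))
p=[g(640,383,.115),g(747,355,.115),g(725,230,.115),g(605,262,.115)]
print('pin corners',p,yaw(p[1]-p[0],90),yaw(p[2]-p[1]),yaw(p[3]-p[0]),'c',g(683,311,.115),np.mean(p,0))
s=[g(512,345,.066),g(722,345,.066),g(722,145,.066),g(515,148,.066)];print('stand',np.mean(s,0),[yaw(s[1]-s[0],90),yaw(s[3]-s[0])])
C=v.cloud()[190:290,385:485].reshape(-1,3)*1e3; z=C[:,2]; 
m=(z>112)&(z<125);print('top z',np.median(z[m]),C[m].mean(0), 'box', cv2.minAreaRect(C[m][:,:2].astype(np.float32)))
D=v.cloud()*1e3;D=D[:300,:330].reshape(-1,3);m=(D[:,2]>98)&(D[:,2]<106);print('tabtop',m.sum(),cv2.minAreaRect(D[m][:,:2].astype(np.float32)),cv2.boxPoints(cv2.minAreaRect(D[m][:,:2].astype(np.float32))))
E
python3 m.py
```

```text
H [658.11689027  64.74036838  88.        ] T [606.05640908  59.2491021   74.        ] (6.02, 54.2)
tray [array([719.75737493, 151.71736775,   8.        ]), array([735.48619757,  -6.29944885,   8.        ]), array([485.69010416, -32.71686461,   8.        ])] (5.68, 158.8) (6.04, 251.2)
walls (6.16, 122.7) (6.65, 122.3)
tab [array([461.49606673,  75.12610574, 102.        ]), array([468.85965194,  12.30490242, 102.        ])] (6.69, 63.3)
brk (5.91, 54.8) (5.78, 76.4)
pin corners [array([ 486.82722747, -183.83248271,  115.        ]), array([ 496.36980536, -208.48958924,  115.        ]), array([ 526.84180965, -196.4040675 ,  115.        ]), array([ 516.33730834, -169.4512525 ,  115.        ])] (21.16, 26.4) (21.63, 32.8) (25.98, 32.8) c [ 506.00810479 -190.53044702  115.        ] [ 506.59403771 -189.54434799  115.        ]
stand [ 506.01354702 -190.71949324   66.        ] [(5.3, 58.4), (9.01, 55.5)]
top z 114.024842452172 [ 506.63031193 -189.63301405  114.0128154 ] box ((506.0164794921875, -189.98016357421875), (35.3669319152832, 31.292572021484375), 20.82615089416504)
tabtop 420 ((466.1059265136719, 44.96333694458008), (8.042072296142578, 63.093055725097656), 6.070105075836182) [[458.7715    75.90778 ]
 [465.44333   13.168478]
 [473.44034   14.01889 ]
 [466.76852   76.758194]]
```

carry_out:
  steps:
    - [0,-106,-101,0,0,0,-0.4]
    - [0,-106,-101,0,0,0,-0.4]
    - [0,-106,-101,0,0,0,-0.4]
    - [0,-106,-101,0,0,0,-0.4]
    - [0,-106,-101,60,0,0,-0.4]
    - [0,-106,-101,100,0,0,-0.4]
    - [0,-106,-101,140,0,0,-0.4]
    - [0,-106,-101,180,0,0,-0.4]
    - [0,-106,-101,220,0,0,-0.4]
    - [0,-106,-101,241,0,0,-0.4]
    - [0,-106,-101,241,0,0,-0.4]
    - [0,-106,-101,241,0,0,-0.4]
    - [0,-106,-101,241,0,0,-0.4]

```text
time: 3.45
tcp_pos: [0.434, 0.0415, 0.0935]
orientation: [[0.994, 0.106, 0.002], [0.106, -0.994, 0.0], [0.002, -0.0, -1.0]]
contact_force: [-0.7, -0.2, -0.7]
width: 0.0002
grip_force: 0.0
```

```bash
python3 - <<'E'
from h import *
s=ctrl.read_state(); print(s['time'],s['tcp_pos'],np.array(s['orientation']).round(4)[:,0],s['contact_force'],s['width'])
E
```

```text
3.45 [0.43398726 0.04148933 0.09354046] [0.9944 0.1056 0.0022] [-0.73545715 -0.23048728 -0.68322589] 0.00017095158248497805
```

carry_out:
  steps:
    - [0,5,0,0,0,0,0]
    - [0,10,0,0,0,0,0]
    - [0,14,0,0,0,0,0]
    - [0,17,0,0,0,0,0]
    - [0,20,0,0,0,0,0]
    - [0,23,0,0,0,0,0]
    - [0,26,0,0,0,0,0]
    - [0,29,0,0,0,0,0]
    - [0,32,0,0,0,0,0]
    - [0,35,0,0,0,0,0]
    - [0,38,0,0,0,0,0]
    - [0,41,0,0,0,0,0]
    - [0,44,0,0,0,0,0]
    - [0,47,0,0,0,0,0]
    - [0,50,0,0,0,0,0]
    - [0,53,0,0,0,0,0]
    - [0,56,0,0,0,0,0]
    - [0,58,0,0,0,0,0]
    - [0,60,0,0,0,0,0]
    - [0,60,0,0,0,0,0]

```text
time: 5.45
tcp_pos: [0.4932, 0.0479, 0.0923]
orientation: [[0.994, 0.106, 0.001], [0.106, -0.994, 0.0], [0.001, -0.0, -1.0]]
contact_force: [-1.4, -0.7, -0.3]
width: 0.0002
grip_force: 0.6
```

carry_out:
  steps:
    - [0,1,0,0,0,0,0]
    - [0,2,0,0,0,0,0]
    - [0,3,0,0,0,0,0]
    - [0,4,0,0,0,0,0]
    - [0,5,0,0,0,0,0]
    - [0,6,0,0,0,0,0]
    - [0,7,0,0,0,0,0]
    - [0,7,0,0,0,0,0]

```text
time: 6.25
tcp_pos: [0.5, 0.0487, 0.0923]
orientation: [[0.994, 0.106, 0.0], [0.106, -0.994, 0.0], [0.0, -0.0, -1.0]]
contact_force: [-1.5, -1.3, -1.0]
width: 0.0002
grip_force: 0.8
```

carry_out:
  steps:
    - [0,0.5,0,0,0,0,0]
    - [0,1,0,0,0,0,0]
    - [0,1.5,0,0,0,0,0]
    - [0,2,0,0,0,0,0]
    - [0,2,0,0,0,0,0]

```text
time: 6.75
tcp_pos: [0.5018, 0.0489, 0.0923]
orientation: [[0.994, 0.106, 0.0], [0.106, -0.994, 0.0], [0.0, -0.0, -1.0]]
contact_force: [-2.5, -1.1, 0.9]
width: -0.0003
grip_force: 1.1
```

carry_out:
  steps:
    - [0,0.5,0,0,0,0,0]
    - [0,1,0,0,0,0,0]
    - [0,1,0,0,0,0,0]

```text
time: 7.05
tcp_pos: [0.5028, 0.049, 0.0923]
orientation: [[0.994, 0.106, 0.0], [0.106, -0.994, 0.0], [0.0, -0.0, -1.0]]
contact_force: [-3.1, -0.6, 0.3]
width: -0.0003
grip_force: 1.1
```

carry_out:
  steps:
    - [0,0.5,0,0,0,0,0]
    - [0,1,0,0,0,0,0]
    - [0,1,0,0,0,0,0]

```text
time: 7.35
tcp_pos: [0.5038, 0.049, 0.0923]
orientation: [[0.994, 0.106, 0.0], [0.106, -0.994, 0.0], [0.0, -0.0, -1.0]]
contact_force: [-2.0, -0.8, 1.0]
width: 0.0001
grip_force: 1.1
```

carry_out:
  steps:
    - [0,0.5,0,0,0,0,0]
    - [0,1,0,0,0,0,0]
    - [0,1,0,0,0,0,0]

```text
time: 7.65
tcp_pos: [0.5039, 0.0491, 0.0922]
orientation: [[0.994, 0.106, -0.001], [0.106, -0.994, -0.0], [-0.001, 0.0, -1.0]]
contact_force: [-5.0, -0.7, 4.0]
width: -0.0
grip_force: 2.6
```

carry_out:
  steps:
    - [0,0.5,0,0,0,0,0]
    - [0,1,0,0,0,0,0]
    - [0,1,0,0,0,0,0]

```text
time: 7.95
tcp_pos: [0.504, 0.0491, 0.0921]
orientation: [[0.994, 0.106, -0.003], [0.106, -0.994, -0.001], [-0.003, 0.0, -1.0]]
contact_force: [-7.9, -0.6, 5.9]
width: 0.0002
grip_force: 4.1
```

carry_out:
  steps:
    - [0,-6,0,0,0,0,0]
    - [0,-20,0,0,0,0,0]
    - [0,-22,0,-30,0,0,0]
    - [85,-22,0,-70,0,0,0]
    - [85,-22,0,-110,0,0,0]
    - [85,10,0,-150,0,0,0]
    - [85,50,0,-160,0,0,0]
    - [85,90,0,-160,0,0,0]
    - [85,130,0,-160,0,0,0]
    - [85,145,0,-160,0,0,0]
    - [85,145,0,-160,0,0,0]
    - [85,145,0,-160,0,0,0]
    - [85,145,0,-160,0,0,0]

```text
time: 9.25
tcp_pos: [0.649, 0.0645, 0.2525]
orientation: [[0.994, 0.106, -0.0], [0.106, -0.994, -0.0], [-0.0, 0.0, -1.0]]
contact_force: [-0.6, -0.6, 0.7]
width: 0.0848
grip_force: 0.0
```

```bash
python3 - <<'E'
from h import *
snap('wrist','w2'); s=ctrl.read_state(); print(s['time'],s['tcp_pos'],np.array(s['orientation']).round(4)[:,0])
v=V('w2');q=v.proj([[.6581,.0647,.088]])[0];print(q)
x,y=int(q[0])-100,int(q[1])-75; x=max(x,0);y=max(y,0);print(x,y)
cv2.imwrite('pics/c3.png',cv2.resize(v.p[y:y+150,x:x+200,::-1],(800,600),interpolation=cv2.INTER_CUBIC))
E
```

```text
9.3 [0.64909232 0.06450312 0.25265221] [9.944e-01 1.061e-01 2.000e-04]
[321.53833972 211.2822525 ]
221 136
```

View pics/c3.png

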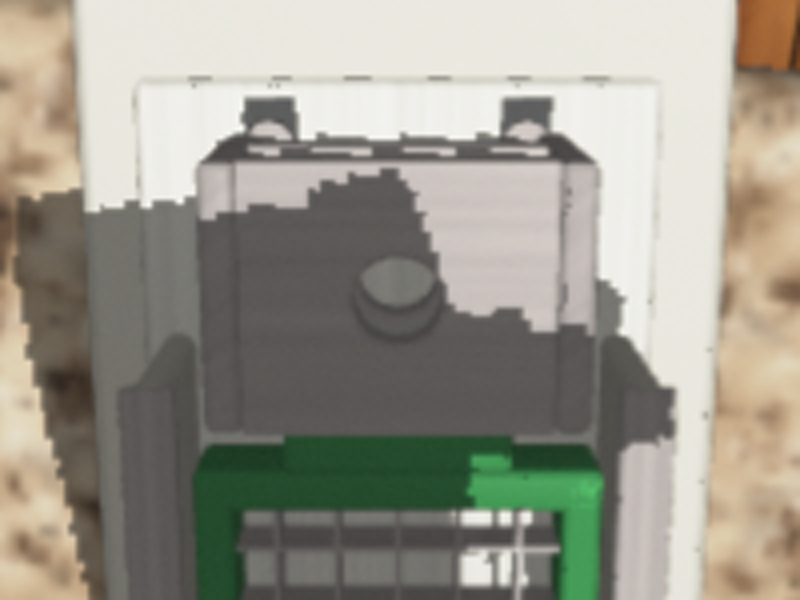

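carry_out:
  steps:
    - [85,-178,240,-27,0,0,-15]
    - [85,-178,240,-27,0,0,-15]
    - [85,-178,240,-27,0,0,-15]
    - [85,-178,240,-27,0,0,-15]
    - [85,-178,240,-27,0,0,-15]
    - [85,-178,240,-27,0,0,-15]
    - [85,-178,240,-27,0,0,-15]
    - [85,-178,240,-27,0,0,-15]
    - [85,-178,240,-27,0,0,-15]
    - [85,-178,240,-27,0,0,-15]

```text
time: 10.3
tcp_pos: [0.4988, -0.1913, 0.2793]
orientation: [[0.932, 0.362, 0.0], [0.362, -0.932, 0.001], [0.0, -0.0, -1.0]]
contact_force: [0.4, 0.0, 0.1]
width: 0.0852
grip_force: 0.0
```

```bash
python3 - <<'E'
from h import *
snap('wrist','w3'); s=ctrl.read_state(); print(s['time'],s['tcp_pos'],np.array(s['orientation']).round(4))
v=V('w2');print('hole',[v.at_z(221+(x+.5)/4-.5,136+(y+.5)/4-.5,.088) for x,y in [(398,298),(398,297)]])
v=V('w3');q=v.proj([[.506,-.19,.115]])[0];print(q)
x,y=int(q[0])-100,int(q[1])-75; print(x,y)
cv2.imwrite('pics/c4.png',cv2.resize(v.p[y:y+150,x:x+200,::-1],(800,600),interpolation=cv2.INTER_CUBIC))
C=v.cloud().reshape(-1,3)*1e3; m=(C[:,2]>111)&(C[:,2]<120)&(np.hypot(C[:,0]-506,C[:,1]+190)<35);print(m.sum(),C[m][:,2].mean(),cv2.minAreaRect(C[m][:,:2].astype(np.float32)))
E
```

```text
10.35 [ 0.49885887 -0.19146774  0.2792537 ] [[ 9.321e-01  3.621e-01  2.000e-04]
 [ 3.621e-01 -9.321e-01  4.000e-04]
 [ 3.000e-04 -3.000e-04 -1.000e+00]]
hole [array([0.65891718, 0.06592076, 0.088     ]), array([0.65911922, 0.06594221, 0.088     ])]
[322.61823319 213.79255729]
222 138
1673 113.9218151894543 ((505.6874084472656, -190.92849731445312), (35.84416580200195, 31.645503997802734), 20.401987075805664)
```

View pics/c4.png

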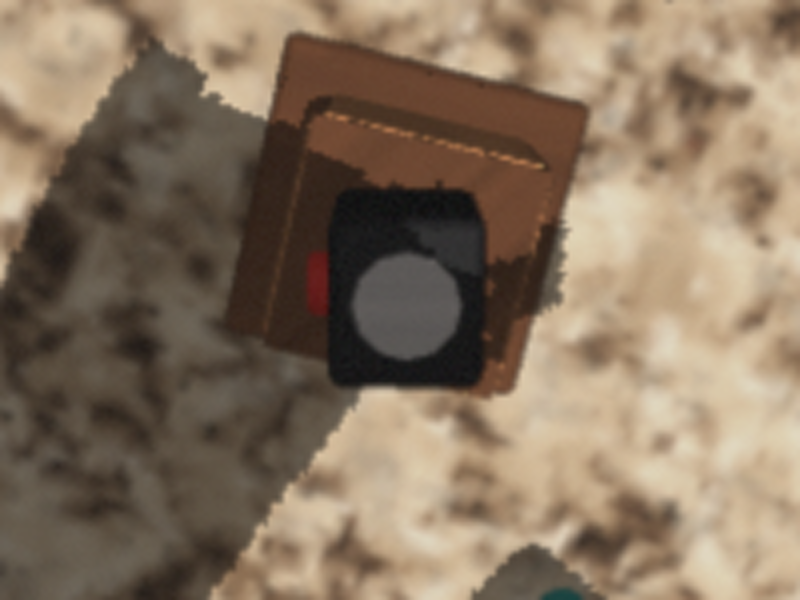

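The red button is at crop (318,284) and the head's light top is at (407,306), with the head aligned to the tool axes. I descend and grip across y.

carry_out:
  steps:
    - [85,6.6,1.8,40,0,0,0.8]
    - [85,6.6,1.8,80,0,0,0.8]
    - [85,6.6,1.8,115,0,0,0.8]
    - [85,6.6,1.8,145,0,0,0.8]
    - [85,6.6,1.8,165,0,0,0.8]
    - [85,6.6,1.8,176,0,0,0.8]
    - [85,6.6,1.8,182,0,0,0.8]
    - [85,6.6,1.8,182,0,0,0.8]
    - [85,6.6,1.8,182,0,0,0.8]

```text
time: 11.25
tcp_pos: [0.5057, -0.1922, 0.0981]
orientation: [[0.938, 0.347, 0.001], [0.347, -0.938, -0.0], [0.001, 0.001, -1.0]]
contact_force: [0.5, -0.6, 0.5]
width: 0.0853
grip_force: 0.0
```

carry_out:
  steps:
    - [60,0,0,0,0,0,0]
    - [48,0,0,0,0,0,0]
    - [42,0,0,0,0,0,0]
    - [36,0,0,0,0,0,0]
    - [25,0,0,0,0,0,0]
    - [25,0,0,0,0,0,0]
    - [25,0,0,0,0,0,0]
    - [25,0,0,0,0,0,0]

```text
time: 12.05
tcp_pos: [0.5059, -0.1932, 0.0982]
orientation: [[0.938, 0.346, 0.002], [0.346, -0.938, -0.001], [0.002, 0.002, -1.0]]
contact_force: [0.6, -2.1, 7.5]
width: 0.0311
grip_force: 58.9
```

carry_out:
  steps:
    - [25,0,0,-10,0,0,0]
    - [25,0,0,-30,0,0,0]
    - [25,0,0,-60,0,0,0]
    - [25,0,0,-90,0,0,0]
    - [25,0,0,-115,0,0,0]
    - [25,10,-8,-132,0,0,2]
    - [25,35,-28,-132,0,0,4]
    - [25,65,-52,-132,0,0,7]
    - [25,95,-77,-132,0,0,10]
    - [25,125,-101,-132,0,0,12]
    - [25,155,-126,-132,0,0,14.3]
    - [25,185,-150,-132,0,0,14.3]
    - [25,210,-171,-132,0,0,14.3]
    - [25,227,-185,-132,0,0,14.3]
    - [25,233,-190,-132,0,0,14.3]
    - [25,233,-190,-132,0,0,14.3]
    - [25,233,-190,-132,0,0,14.3]
    - [25,233,-190,-132,0,0,14.3]

```text
time: 13.85
tcp_pos: [0.6573, 0.0648, 0.2295]
orientation: [[0.995, 0.102, -0.0], [0.102, -0.995, -0.001], [-0.0, 0.001, -1.0]]
contact_force: [0.1, 0.5, -1.0]
width: 0.031
grip_force: 59.6
```

```bash
python3 - <<'E'
from h import *
s=ctrl.read_state(); print(s['time'],s['tcp_pos'],np.array(s['orientation']).round(4),s['contact_force'],s['width'])
for n in('wrist','scene','side'): snap(n,n+'5')
o=np.zeros((600,800,3),np.uint8)
for i,n in enumerate(('scene5','side5')):
    v=V(n); t=s['tcp_pos'];q=v.proj([t-[0,0,.05]])[0].astype(int); x,y=q-[50,50]
    print(n,x,y); o[:400,400*i:400*i+400]=cv2.resize(v.p[y:y+100,x:x+100,::-1],(400,400),interpolation=cv2.INTER_CUBIC)
v=V('wrist5');o[400:,:320]=cv2.resize(v.p[180:380,160:480,::-1],(320,200)); cv2.imwrite('pics/c5.png',o)
E
```

```text
13.85 [0.65730093 0.06477457 0.22949504] [[ 9.948e-01  1.022e-01 -3.000e-04]
 [ 1.022e-01 -9.948e-01 -1.000e-03]
 [-4.000e-04  1.000e-03 -1.000e+00]] [ 0.14265769  0.45796193 -1.04519841] 0.031015887999548263
scene5 277 125
side5 301 133
```

View pics/c5.png

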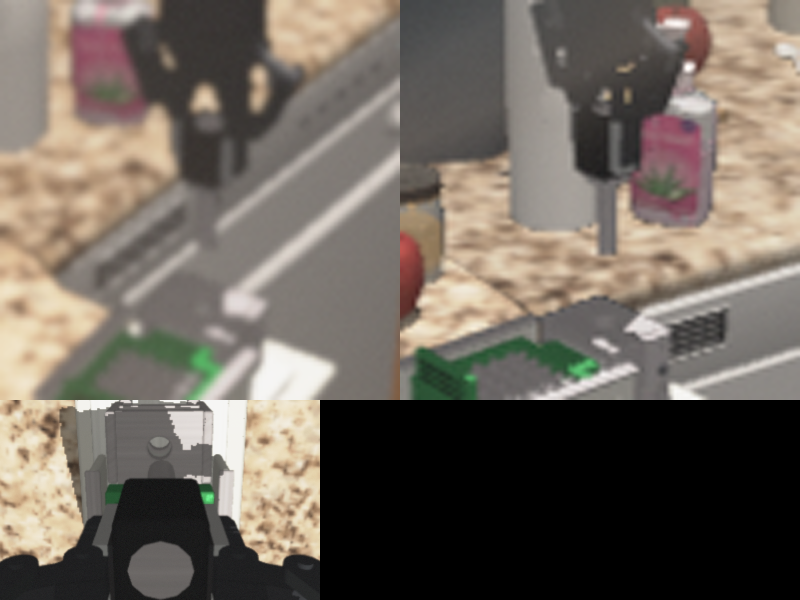

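The pin is held upright, nose above the bracket. In the wrist view the hole is at crop (160,447) and the nose at about (160,468). I'll enlarge that to compare nose and hole directly.

```bash
python3 - <<'E'
from h import *
v=V('wrist5'); s=ctrl.read_state(); t=np.array(s['tcp_pos']); R=np.array(s['orientation'])
tip=t+R@[0,0,.088]; u=R[:,0]
print('tip',tip)
P=v.proj([tip,tip+u*.006,tip+u*.008-R[:,2]*.002,[.659,.0656,.088]]);print(P.round(1)); print((P-[255,190]+.5)*8-.5)
cv2.imwrite('pics/c6.png',cv2.resize(v.p[190:265,270:370,::-1],(800,600),interpolation=cv2.INTER_CUBIC)); print((P-[270,190]+.5)*8-.5)
E
```

```text
tip [0.65754773 0.06554522 0.14154935]
[[319.4 252. ]
 [319.3 242.4]
 [319.3 240.2]
 [319.5 227.2]]
[[518.31233302 499.31677577]
 [518.16240772 423.04554492]
 [518.07510387 405.04006892]
 [519.8380017  301.44010353]]
[[398.31233302 499.31677577]
 [398.16240772 423.04554492]
 [398.07510387 405.04006892]
 [399.8380017  301.44010353]]
```

View pics/c6.png

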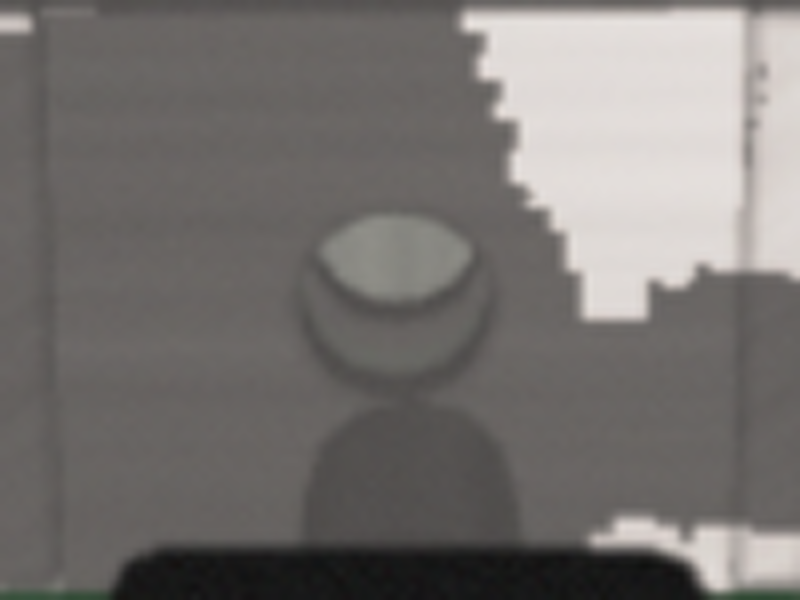

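The nose is centred at crop column 411 and the hole at 397; rows give about 1.2 mm in x. I correct by x +1.3, y -1.2 and descend to just above the mouth.

carry_out:
  steps:
    - [25,1.3,-1.2,0,0,0,0]
    - [25,1.3,-1.2,15,0,0,0]
    - [25,1.3,-1.2,30,0,0,0]
    - [25,1.3,-1.2,42,0,0,0]
    - [25,1.3,-1.2,48,0,0,0]
    - [25,1.3,-1.2,50,0,0,0]
    - [25,1.3,-1.2,50,0,0,0]
    - [25,1.3,-1.2,50,0,0,0]

```text
time: 14.8
tcp_pos: [0.6593, 0.0682, 0.1799]
orientation: [[0.995, 0.104, 0.001], [0.104, -0.995, 0.0], [0.001, -0.0, -1.0]]
contact_force: [0.5, 0.2, -1.7]
width: 0.0317
grip_force: 59.6
```

carry_out:
  steps:
    - [25,0,0,1,0,0,0]
    - [25,0,0,2,0,0,0]
    - [25,0,0,3,0,0,0]
    - [25,0,0,4,0,0,0]
    - [25,0,0,4,0,0,0]

```text
time: 15.3
tcp_pos: [0.6589, 0.068, 0.1753]
orientation: [[0.995, 0.104, -0.0], [0.104, -0.995, -0.0], [-0.0, 0.0, -1.0]]
contact_force: [0.5, 0.2, -0.9]
width: 0.0319
grip_force: 59.6
```

carry_out:
  steps:
    - [25,0,0,-2,0,0,0]
    - [25,-0.5,1.8,-2,0,0,0]
    - [25,-0.5,1.8,-2,0,0,0]
    - [25,-0.5,1.8,-2,0,0,0]
    - [25,-0.5,1.8,-2,0,0,0]

```text
time: 15.8
tcp_pos: [0.6586, 0.0663, 0.1773]
orientation: [[0.995, 0.104, -0.0], [0.104, -0.995, 0.0], [-0.0, -0.0, -1.0]]
contact_force: [-1.0, -0.1, -1.6]
width: 0.0314
grip_force: 59.6
```

carry_out:
  steps:
    - [25,0,0,0.5,0,0,0]
    - [25,0,0,1,0,0,0]
    - [25,0,0,1.5,0,0,0]
    - [25,0,0,2,0,0,0]
    - [25,0,0,2.5,0,0,0]
    - [25,0,0,3,0,0,0]
    - [25,0,0,3,0,0,0]

```text
time: 16.5
tcp_pos: [0.6585, 0.0663, 0.1742]
orientation: [[0.995, 0.104, -0.0], [0.104, -0.995, 0.0], [-0.0, -0.0, -1.0]]
contact_force: [-0.1, 0.5, -1.9]
width: 0.0314
grip_force: 59.6
```

carry_out:
  steps:
    - [25,0,0,0.5,0,0,0]
    - [25,0,0,1,0,0,0]
    - [25,0,0,1.5,0,0,0]
    - [25,0,0,1.5,0,0,0]

```text
time: 16.9
tcp_pos: [0.6585, 0.0662, 0.1727]
orientation: [[0.995, 0.104, -0.0], [0.104, -0.995, -0.0], [-0.0, 0.0, -1.0]]
contact_force: [-0.4, -1.2, -1.0]
width: 0.0315
grip_force: 59.6
```

carry_out:
  steps:
    - [25,0,0,1,0,0,0]
    - [25,0,0,2,0,0,0]
    - [25,0,0,3,0,0,0]
    - [25,0,0,4,0,0,0]
    - [25,0,0,4,0,0,0]

```text
time: 17.4
tcp_pos: [0.6585, 0.0663, 0.1686]
orientation: [[0.995, 0.104, -0.0], [0.104, -0.995, -0.0], [-0.0, -0.0, -1.0]]
contact_force: [-1.5, 0.1, -1.4]
width: 0.0312
grip_force: 59.6
```

carry_out:
  steps:
    - [25,0,0,1,0,0,0]
    - [25,0,0,2,0,0,0]
    - [25,0,0,3,0,0,0]
    - [25,0,0,4,0,0,0]
    - [25,0,0,4,0,0,0]

```text
time: 17.9
tcp_pos: [0.6585, 0.0663, 0.1646]
orientation: [[0.995, 0.104, -0.0], [0.104, -0.995, -0.0], [-0.0, 0.0, -1.0]]
contact_force: [-2.6, -0.0, -1.5]
width: 0.0314
grip_force: 59.6
```

carry_out:
  steps:
    - [25,-0.4,0,0,0,0,0]
    - [25,-0.4,0,1,0,0,0]
    - [25,-0.4,0,2,0,0,0]
    - [25,-0.4,0,3,0,0,0]
    - [25,-0.4,0,4,0,0,0]
    - [25,-0.4,0,4,0,0,0]

```text
time: 18.5
tcp_pos: [0.6583, 0.0663, 0.1606]
orientation: [[0.995, 0.104, 0.0], [0.104, -0.995, 0.0], [0.0, -0.0, -1.0]]
contact_force: [-0.5, -0.3, -2.6]
width: 0.0316
grip_force: 59.6
```

carry_out:
  steps:
    - [25,0,0,1,0,0,0]
    - [25,0,0,2,0,0,0]
    - [25,0,0,3,0,0,0]
    - [25,0,0,4,0,0,0]
    - [25,0,0,4,0,0,0]

```text
time: 19.0
tcp_pos: [0.6583, 0.0663, 0.1566]
orientation: [[0.995, 0.104, 0.0], [0.104, -0.995, 0.0], [0.0, -0.0, -1.0]]
contact_force: [-0.7, -0.7, -1.0]
width: 0.0312
grip_force: 59.6
```

carry_out:
  steps:
    - [25,0,0,1,0,0,0]
    - [25,0,0,2,0,0,0]
    - [25,0,0,3,0,0,0]
    - [25,0,0,4,0,0,0]
    - [25,0,0,5,0,0,0]
    - [25,0,0,6,0,0,0]
    - [25,0,0,6,0,0,0]

```text
time: 19.7
tcp_pos: [0.6582, 0.0663, 0.1507]
orientation: [[0.995, 0.104, -0.0], [0.104, -0.995, 0.0], [-0.0, -0.0, -1.0]]
contact_force: [-0.5, -1.1, -1.6]
width: 0.0316
grip_force: 59.6
```

carry_out:
  steps:
    - [25,0,0,1,0,0,0]
    - [25,0,0,2,0,0,0]
    - [25,0,0,3,0,0,0]
    - [25,0,0,4,0,0,0]
    - [25,0,0,4,0,0,0]

```text
time: 20.2
tcp_pos: [0.6582, 0.0663, 0.1466]
orientation: [[0.995, 0.104, -0.0], [0.104, -0.995, 0.0], [-0.0, -0.0, -1.0]]
contact_force: [-0.4, 0.1, -1.5]
width: 0.0316
grip_force: 59.6
```

carry_out:
  steps:
    - [25,0,0,1,0,0,0]
    - [25,0,0,2,0,0,0]
    - [25,0,0,3,0,0,0]
    - [25,0,0,4,0,0,0]
    - [25,0,0,4,0,0,0]

```text
time: 20.7
tcp_pos: [0.6582, 0.0663, 0.1426]
orientation: [[0.995, 0.104, -0.0], [0.104, -0.995, 0.0], [-0.0, -0.0, -1.0]]
contact_force: [0.7, 0.5, -1.5]
width: 0.0312
grip_force: 59.6
```

Nose is in the lower plate with no resistance. Continuing toward flush, expected at TCP z ≈ 0.120.

carry_out:
  steps:
    - [25,0,0,2,0,0,0]
    - [25,0,0,4,0,0,0]
    - [25,0,0,6,0,0,0]
    - [25,0,0,8,0,0,0]
    - [25,0,0,10,0,0,0]
    - [25,0,0,10,0,0,0]

```text
time: 21.3
tcp_pos: [0.6581, 0.0662, 0.1324]
orientation: [[0.995, 0.104, -0.0], [0.104, -0.995, -0.0], [-0.0, 0.0, -1.0]]
contact_force: [-0.3, -0.5, -1.6]
width: 0.031
grip_force: 59.6
```

carry_out:
  steps:
    - [25,0,0,1,0,0,0]
    - [25,0,0,2,0,0,0]
    - [25,0,0,3,0,0,0]
    - [25,0,0,4,0,0,0]
    - [25,0,0,5,0,0,0]
    - [25,0,0,6,0,0,0]
    - [25,0,0,7,0,0,0]
    - [25,0,0,8,0,0,0]
    - [25,0,0,8,0,0,0]

```text
time: 22.2
tcp_pos: [0.6582, 0.0662, 0.1246]
orientation: [[0.995, 0.104, -0.0], [0.104, -0.995, 0.0], [-0.0, -0.0, -1.0]]
contact_force: [-1.2, -0.3, -2.4]
width: 0.0311
grip_force: 59.6
```

carry_out:
  steps:
    - [25,0,0,0.5,0,0,0]
    - [25,0,0,1,0,0,0]
    - [25,0,0,1.5,0,0,0]
    - [25,0,0,2,0,0,0]
    - [25,0,0,2,0,0,0]

```text
time: 22.7
tcp_pos: [0.6582, 0.0663, 0.1227]
orientation: [[0.995, 0.104, -0.0], [0.104, -0.995, 0.0], [-0.0, -0.0, -1.0]]
contact_force: [-0.0, -0.3, -1.9]
width: 0.0317
grip_force: 59.6
```

carry_out:
  steps:
    - [25,0,0,0.5,0,0,0]
    - [25,0,0,1,0,0,0]
    - [25,0,0,1.5,0,0,0]
    - [25,0,0,1.5,0,0,0]

```text
time: 23.1
tcp_pos: [0.6582, 0.0663, 0.1212]
orientation: [[0.995, 0.104, -0.0], [0.104, -0.995, 0.0], [-0.0, -0.0, -1.0]]
contact_force: [-0.4, -0.4, -1.3]
width: 0.0315
grip_force: 59.6
```

carry_out:
  steps:
    - [25,0,0,0.5,0,0,0]
    - [25,0,0,1,0,0,0]
    - [25,0,0,1,0,0,0]

```text
time: 23.4
tcp_pos: [0.6582, 0.0663, 0.1203]
orientation: [[0.995, 0.104, 0.0], [0.104, -0.995, 0.0], [0.0, -0.0, -1.0]]
contact_force: [-0.5, -0.3, -1.5]
width: 0.0315
grip_force: 59.8
```

carry_out:
  steps:
    - [25,0,0,0.5,0,0,0]
    - [25,0,0,1,0,0,0]
    - [25,0,0,1,0,0,0]

```text
time: 23.7
tcp_pos: [0.6583, 0.0663, 0.1202]
orientation: [[0.995, 0.104, 0.001], [0.104, -0.995, 0.0], [0.001, 0.0, -1.0]]
contact_force: [-3.6, -0.4, 7.0]
width: 0.0315
grip_force: 60.8
```

carry_out:
  steps:
    - [25,0,0,0.5,0,0,0]
    - [25,0,0,1,0,0,0]
    - [25,0,0,1,0,0,0]

```text
time: 24.0
tcp_pos: [0.6584, 0.0662, 0.1201]
orientation: [[0.995, 0.104, 0.001], [0.104, -0.995, 0.0], [0.001, 0.0, -1.0]]
contact_force: [-5.3, -1.5, 14.7]
width: 0.0317
grip_force: 61.7
```

carry_out:
  steps:
    - [25,0,0,-1,0,0,0]
    - [36,0,0,-1,0,0,0]
    - [45,0,0,-1,0,0,0]
    - [60,0,0,-1,0,0,0]
    - [85,0,0,-1,0,0,0]
    - [85,0,0,-1,0,0,0]
    - [85,0,0,-1,0,0,0]
    - [85,0,0,-1,0,0,0]

```text
time: 24.8
tcp_pos: [0.6583, 0.0663, 0.1193]
orientation: [[0.995, 0.104, -0.0], [0.104, -0.995, -0.0], [-0.0, 0.0, -1.0]]
contact_force: [-0.1, 1.3, 0.3]
width: 0.0852
grip_force: 0.0
```

carry_out:
  steps:
    - [85,0,0,-10,0,0,0]
    - [85,0,0,-30,0,0,0]
    - [85,0,0,-60,0,0,0]
    - [85,0,0,-90,0,0,0]
    - [85,-10,0,-120,0,0,0]
    - [85,-20,0,-150,0,0,0]
    - [85,-20,0,-160,0,0,0]
    - [85,-20,0,-160,0,0,0]
    - [85,-20,0,-160,0,0,0]

```text
time: 25.7
tcp_pos: [0.6382, 0.0641, 0.2785]
orientation: [[0.995, 0.104, -0.001], [0.104, -0.995, -0.0], [-0.001, 0.0, -1.0]]
contact_force: [-0.0, -0.3, -0.2]
width: 0.0851
grip_force: 0.0
```

```bash
python3 - <<'E'
from h import *
s=ctrl.read_state(); print(s['time'],s['tcp_pos'],s['contact_force'],s['width'])
snap('wrist','w6');snap('scene','s6');v=V('w6')
x,y=221,120
a=cv2.resize(v.p[y:y+150,x:x+100*2,::-1],(600,450),interpolation=cv2.INTER_CUBIC);cv2.imwrite('pics/c7.png',a)
C=v.cloud().reshape(-1,3)*1e3; m=(C[:,2]>125)&(C[:,2]<145)&(np.hypot(C[:,0]-659,C[:,1]-65)<30);print(m.sum(),np.median(C[m],0),cv2.minAreaRect(C[m][:,:2].astype(np.float32)))
m=(C[:,2]>98)&(C[:,2]<106)&(C[:,0]<560)&(np.abs(C[:,1]-50)<45);print('tab',m.sum(),m.sum() and cv2.minAreaRect(C[m][:,:2].astype(np.float32)))
E
```

```text
25.7 [0.63820574 0.06410191 0.2785105 ] [-0.03227799 -0.27275287 -0.15966459] 0.08513814806995727
2116 [660.15173601  65.50151523 135.90233527] ((658.5477905273438, 65.37725067138672), (36.65129852294922, 31.517536163330078), 6.965815544128418)
tab 510 ((518.8770751953125, 50.661285400390625), (8.076615333557129, 63.25769805908203), 5.836757183074951)
```

View pics/c7.png

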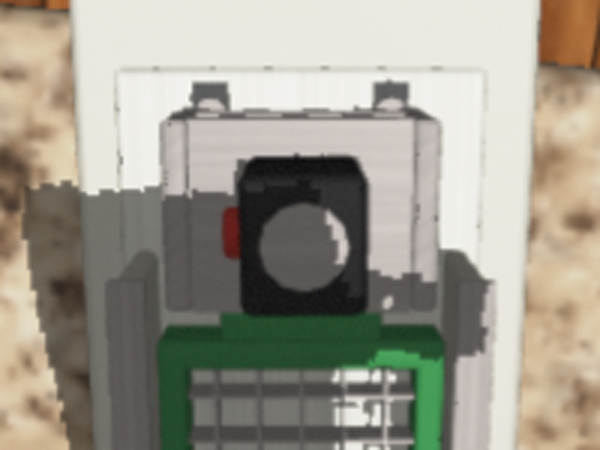

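The picture shows the pin seated in the bracket with the red button sprung out at (231,232). The head top is at 135.9 mm; in the stand (collar at 66 mm) it read 113.9 mm, so the collar is flush at 88 mm. Handing in.

```bash
python3 -c "
from plant import ctrl
print(ctrl.job_done())"
```

```text
the job is handed in; nothing more can be done
None
```

The job is handed in at about 26 s: the cassette is at its stop, the pin is through all the holes with its collar flush on the bracket and its button out, and the robot touched nothing else that I could see.

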